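# Set the hob simmering and lock its keys

## Task

Set the portable hob to simmer under the saucepan and lock it: with the fingertips, press in the big round on switch at the right end of the key panel until it stays in, then tap the second oblong heat-level key from the left (two bars), then tap the lock key, the small round one at the far left end. Right and left are as seen by a cook on the robot's side. Press each lightly, press no other key and none before the hob is on, and do not shift or lift the hob, the pan or the things beside them.

Things in the scene. Friction and masses are not known exactly. Their poses are not given: they have to be found in the camera images.
- hob: portable induction hob on rubber feet, loose, 2.8 kg, 370 (x) by 300 (y) by 60 mm high; origin at the centre of its underside. Its top is black glass but for a flat grey key panel, 78 mm deep, along its -x edge (robot's side; left = +y). Seven black keys in a row at x -150 mm; y in mm: lock +121, timer +84, levels 1 to 4 +42, +6, -30, -66, on switch -118
- on_switch_top (a point): centre of the top of the on switch: the biggest round button, a rubber cap 29 mm across, at the right end of the panel; it stands 10 mm above the panel when off. The point moves with the button
- on_switch (a joint): on switch (latching): 0 = off (out), 0.006 m = fully in; past 0.0045 m it counts as in. It goes straight down against a steady 3 N and stays where it is left. Once it is in, its soft sprung rubber cap gives up to 3 mm more, from 3.5 to 8 N, then comes back
- level1_top (a point): centre of the top of the heat-level key 1 (one bar), the leftmost of the four oblong keys; 18 mm (hob x) by 24 mm (hob y), 6 mm above the panel when out. The point moves with the key
- level1 (a joint): its travel, straight down: 0 = out, 0.005 m = bottomed; it works at 0.0025 m. Sprung: about 1 N to start, 3.7 N where it works, 6.5 N when bottomed; it comes back by itself
- level2_top (a point): centre of the top of the heat-level key 2 (two bars), second from the left of the four oblong keys; 18 mm (hob x) by 24 mm (hob y), 6 mm above the panel when out. The point moves with the key
- level2 (a joint): its travel, straight down: 0 = out, 0.005 m = bottomed; it works at 0.0025 m. Sprung: about 1 N to start, 3.7 N where it works, 6.5 N when bottomed; it comes back by itself
- level3_top (a point): centre of the top of the heat-level key 3 (three bars); 18 mm (hob x) by 24 mm (hob y), 6 mm above the panel when out. The point moves with the key
- level3 (a joint): its travel, straight down: 0 = out, 0.005 m = bottomed; it works at 0.0025 m. Sprung: about 1 N to start, 3.7 N where it works, 6.5 N when bottomed; it comes back by itself
- level4_top (a point): centre of the top of the heat-level key 4 (four bars), the rightmost oblong key; 18 mm (hob x) by 24 mm (hob y), 6 mm above the panel when out. The point moves with the key
- level4 (a joint): its travel, straight down: 0 = out, 0.005 m = bottomed; it works at 0.0025 m. Sprung: about 1 N to start, 3.7 N where it works, 6.5 N when bottomed; it comes back by itself
- timer_key_top (a point): centre of the top of the timer key, the small round key second from the panel's left end (clock sign); 21 mm across, 6 mm above the panel when out. The point moves with the key
- timer_key (a joint): its travel, straight down: 0 = out, 0.005 m = bottomed; it works at 0.0025 m. Sprung: about 1 N to start, 3.7 N where it works, 6.5 N when bottomed; it comes back by itself
- lock_key_top (a point): centre of the top of the lock key, the small round key at the panel's far left end (padlock sign); 21 mm across, 6 mm above the panel when out. The point moves with the key
- lock_key (a joint): its travel, straight down: 0 = out, 0.005 m = bottomed; it works at 0.0025 m. Sprung: about 1 N to start, 3.7 N where it works, 6.5 N when bottomed; it comes back by itself
- saucepan: lidded steel saucepan, 1.4 kg, 180 mm across, 109 mm high to the top of its lid knob, standing on the glass with its centre about 205 mm behind the row of keys; origin at the centre of its underside; its handle reaches 262 mm out along its +x, 64 mm up, pointing away from the panel
- mug: white mug, 80 mm across, 92 mm high, beside the hob; origin at the centre of its underside
- pepper_mill: turned wooden pepper mill, 54 mm across, 130 mm high, beside the hob; origin at the centre of its underside
- tea_tin: round steel tea tin with lid, 79 mm across, 119 mm high, beside the hob; origin at the centre of its underside
Mind the look-alikes: they are no part of the job. Leave any green or pink look-alike of the mug alone.

How it is judged:
On the way, in this order (a step that is already met when the one before it is completed fails the run):
1. the on switch has been pressed in (value of joint on_switch above 0.0045 m), for 0.05 s.
2. heat-level key 2 has been tapped (value of joint level2 above 0.0025 m), for 0.02 s.
3. heat-level key 2 has been let go (value of joint level2 below 0.001 m), for 0.02 s.
4. the lock key has been tapped (value of joint lock_key above 0.0025 m), for 0.02 s.
At the end, for the whole second after the job is handed in: The on switch is in (at least 4.5 of its 6 mm), every other key is out again (within 1 mm), the hob stands within 12 mm and the saucepan within 15 mm of where they stood, and the mug, pepper mill and tea tin stand upright within 20 mm of where they stood (value of joint on_switch above 0.0045 m and value of joint each of level1, level2, level3, level4, timer_key, lock_key below 0.001 m and distance of each of mug, pepper_mill, tea_tin from where it was at the start of the episode below 0.02 m and angle between each of mug, pepper_mill, tea_tin's own z axis and vertical below 0.2 rad and distance of hob from where it was at the start of the episode below 0.012 m and horizontal distance between saucepan and hob below 0.09 m and distance of saucepan from where it was at the start of the episode below 0.015 m and linear speed of saucepan below 0.02 m/s); the robot touches nothing.
It fails at once if a heat-level, timer or lock key was pressed while the on switch was not in (value of joint on_switch below 0.0045 m and value of joint any of level1, level2, level3, level4, timer_key, lock_key above 0.0025 m).
It fails at once if a wrong key was pressed (level 1, 3 or 4, or the timer), or two keys at once (value of joint any of level1, level3, level4, timer_key above 0.002 m or value of joint each of level2, lock_key above 0.002 m).
It fails at once if the hob was pressed hard: over 20 N (contact force between any of the fingers, the arm and hob above 20 N).
It fails at once if the hob was shifted over 12 mm or the saucepan over 15 mm, or lifted (distance of hob from where it was at the start of the episode above 0.012 m or distance of saucepan from where it was at the start of the episode above 0.015 m).
It fails at once if the mug, pepper mill or tea tin was shifted over 20 mm, lifted or tipped (distance of any of mug, pepper_mill, tea_tin from where it was at the start of the episode above 0.02 m or angle between any of mug, pepper_mill, tea_tin's own z axis and vertical above 0.25 rad).
It also fails if it takes over 38 s, if anything falls off the work surface, if the arm or the gripper's body presses on something with over 40 N, if the wrist force passes 120 N, or if a joint passes its speed limit or range.

## Robot

A 7-joint arm with a two-finger parallel gripper is mounted at the origin on the work surface. World frame = base frame: x ahead of the robot, y to its left, z up, the work surface at z = 0. Lengths are in m, angles in rad, forces in N, time in s.
With the tool pointing down it reaches from about 0.4 to 0.85 m from the base axis. Payload 10.4 kg.
Tool frame: the origin (TCP) lies at the centre of the arm's flange, where the gripper is bolted on; the fingertips stand 173 mm ahead of it and the grasp point (between the pads) lies 155 mm ahead of it; z points along the fingers, y is the line along which they close (so a half turn about z gives the same grasp; the last joint's range is limited). The gripper opens to 85 mm and grips with 20 to 120 N. Pads are 22 mm wide; open, the fingers measure 114 mm over their backs; the gripper's body (76 mm by 85 mm) begins 54 mm behind the grasp point. The pads swing forward as they close: fully open they stand 13 mm farther back than shut.
Start: joints at [1.125, 0.332, -0.065, 1.46, 0.022, 1.35, -0.088], TCP at [0.256, -0.57, 0.405] pointing down, gripper open.
Joint ranges: [-2.6, 2.6], [-0.5, 2.12], [-1.47, 1.34], [0.16, 2.42], [-1.27, 4.41], [0.06, 2.06], [-2.6, 2.6]. Speed limits (rad/s): [2.22, 2.22, 2.79, 2.79, 3.14, 3.14, 3.14].

## Interface

Orientations are given as a unit quaternion [x, y, z, w].
In Python, from workcell import manip, viewer, finder gives the robot as it stands.
- The arm moves only by the tool arm_command, never from a script. Its argument "plan" is a list of rows, each an object with "dp": the shift along the tool's x, y, z in mm, a list of three; "spin": the turn about the tool's z in rad. A call has 1 to 5 rows; each row shifts and turns the commanded pose from where the row before left it, along the tool's axes as they then stand; what a row does not reach is not made up. A row lasts 1/10 s, in which the tool goes at most 50 mm and 8.59 degrees, less where a joint would pass 70% of its speed; a pose out of reach is approached as far as the arm can. A call is refused whole if a number of a shift passes 50 or a number of a turn 0.15, either way. A call with a gripper value outside its range is refused whole. "grip" is the closure, from -1 (fully open) to 1 (shut), set as the call begins (left out, the last holds). The fingers move at their own pace and stop on an object; "newtons" is the grip in N (left out, the last holds). Time passes only in rows, so rows that do not move let the fingers close. It gives the time, the measured TCP pose, the force, the opening and the grip force at its end, in the units of the state.
- manip.get_obs(): the state, without advancing time (a new reading comes with each control period).
- viewer.camera(name): name is "side" or "top" or "wrist"; returns the picture (384x512x3 uint8, blue, green, red); there is no depth.
- viewer.camera_params(name): a dict with "vertical_fov" (degrees; the focal length in pixels is half the picture's height over the tangent of half this angle, whatever the lens; pixels are square), "cx", "cy" (the principal point, pixels), "R" (3x3) and "t" (3): a world point X has camera coordinates R X + t; the wrist camera has in their place "T_tool_cam" (4x4, takes a point from camera to tool coordinates, whose origin is the TCP and whose axes are the flange's). Camera axes: x right, y down, z forward; pixel columns grow to the right and rows downward; lengths in m; the calibration is good to about 2 mm. A picture is of the moment at which its call begins: read the wrist's pose just before it. camera_params takes no time and is no camera call.
- manip.hand_in(): hands the job in; it is judged then, once.
Trained networks look in the newest picture that a camera, given by its name, has taken for a name from the list of things; names that differ only in an ending like _2 or _b are one class to them, and where a whole thing is asked for, a point or a joint stands for the part that bears it (a point fixed in the world has none). Each returns a list of dicts, best first, with "score" (0 to 1); they miss things now and then, are a little off and sometimes report something else, mostly with a low value. They report only what shows in the picture. A call takes as long as a camera call. They do not tell look-alikes from the thing itself.
- finder.find_in(camera, thing): "position" ([x, y, z] in m, in world coordinates, good to about 4 mm: the middle of the surface that is visible of it).
The state is a dict: "clock": time; "joint_pos": joint angles; "joint_velocities": joint speeds; "tau": joint torques, N m; "position": TCP position; "ee_rot": TCP orientation; "ft_force": force on the tool from outside, world axes, zero at the start; "torque": the same for the moment, N m; "grip_width": opening from 0.0 (shut) to 1.0 (fully open); "grasp_force": force on a finger pad.
Only numpy, scipy, OpenCV 4.12 (cv2) and the standard library are available. Lean on these libraries where they do the work, as an engineer would, in place of code of your own. Each camera call takes 0.05 s, during which the arm holds its last target. There are 200 camera calls.

## Working session

There is one attempt and no reset: what is moved stays moved. The work goes in short steps, Python scripts to look and compute and a tool call to move; the robot and the scene stay as the last step left them, time stands still between calls to the robot, and variables do not carry over. Pictures are saved under pics/ and viewed, at most 10 in all, crops included, and the job is handed in when it is done.

Besides the shell and the picture viewer there is one more tool, called after ">>>" as name(argument=value, ...), one argument or row to a line, values as JSON. arm_command: Moves the arm, as the interface text tells. Its arguments: {"type":"object","properties":{"plan":{"type":"array","items":{"type":"object","properties":{"dp":{"type":"array","items":{"type":"number"}},"spin":{"type":"number"}}}},"grip":{"type":"number"},"newtons":{"type":"number"}},"required":["plan"]}

```bash
mkdir -p pics; python3 - <<'E'
from workcell import manip, viewer, finder
import cv2
o=manip.get_obs();print(o)
for c in("top","side"):
    cv2.imwrite(f"pics/{c}0.png",viewer.camera(c));p=viewer.camera_params(c);print(c,p)
    for t in["on_switch_top","level1_top","level2_top","level4_top","timer_key_top","lock_key_top","hob"]:
        print(t,[(r["score"],[round(float(v),3) for v in r["position"]]) for r in finder.find_in(c,t)[:3]])
print(viewer.camera_params("wrist"))
E
```

```text
{'clock': 0.0, 'joint_pos': array([ 1.12538087,  0.33286421, -0.06470242,  1.46096549,  0.02157647,
        1.34987793, -0.08849306]), 'joint_velocities': array([-0.00064362,  0.00056135,  0.00189571, -0.00019951,  0.0009919 ,
       -0.00058128,  0.00164429]), 'tau': array([-5.06310171e-04, -6.25442505e+01,  4.84480674e-02, -3.91605806e+01,
        1.59984932e-02,  9.83984792e-03, -1.11489530e-04]), 'position': array([ 0.25641136, -0.56983434,  0.40390899]), 'ee_rot': array([ 9.77733563e-01,  2.09848935e-01, -1.69775613e-04, -6.89718297e-04]), 'ft_force': array([-0.00946052, -0.50624406, -0.4410042 ]), 'torque': array([0.02896013, 0.01572237, 0.06205116]), 'grasp_force': 0.0, 'grip_width': 0.9997158934227874}
top {'vertical_fov': 52.62433663980107, 'cx': 259.1602957451793, 'cy': 186.0680748408697, 'R': array([[-0.01540702, -0.99979608,  0.01305438],
       [-0.99357006,  0.01384386, -0.11236941],
       [ 0.11216577, -0.01470172, -0.99358075]]), 't': array([-0.04705494,  0.5873941 ,  1.17187366])}
on_switch_top [(0.48, [0.514, -0.135, 0.068])]
level1_top [(0.46, [0.493, 0.03, 0.064]
[... 592 characters left out ...]
, 0.068])]
level2_top [(0.57, [0.496, -0.006, 0.066]), (0.5, [0.514, -0.13, 0.072])]
level4_top [(0.55, [0.504, -0.081, 0.067])]
timer_key_top [(0.52, [0.488, 0.074, 0.066])]
lock_key_top [(0.55, [0.486, 0.107, 0.073])]
hob [(0.35, [0.498, -0.003, 0.065])]
{'vertical_fov': 64.57667116173457, 'cx': 255.30324487073202, 'cy': 190.85715376812976, 'T_tool_cam': array([[-9.81331309e-04, -9.66199044e-01, -2.57795353e-01,
         6.50353675e-02],
       [ 9.99999399e-01, -8.21879400e-04, -7.26280074e-04,
         8.30444795e-04],
       [ 4.89854423e-04, -2.57795911e-01,  9.66199270e-01,
         3.08658774e-02],
       [ 0.00000000e+00,  0.00000000e+00,  0.00000000e+00,
         1.00000000e+00]])}
```

View pics/top0.png

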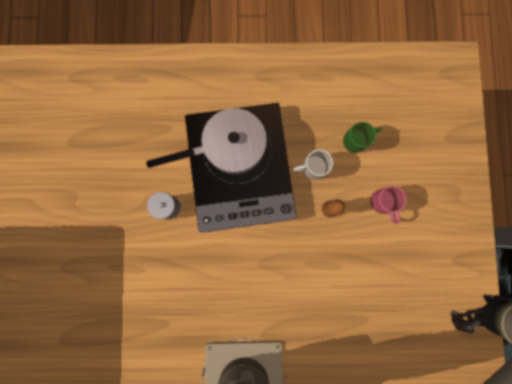

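View pics/side0.png

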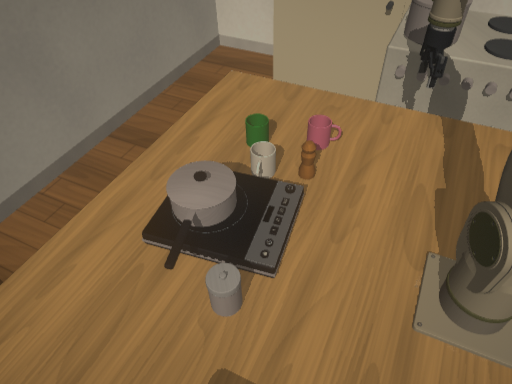

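The top picture shows the hob with its panel on the robot's side: on switch at about (287,208), lock at about (206,219), mill at (333,208), tin at (163,206). The side view agrees. Next I close the gripper, move above the panel and take one look from close by.

>>> arm_command(
  plan=[
    {"dp": [36, -31, 0]},
    {"dp": [36, -31, 0]},
    {"dp": [36, -31, 0]},
    {"dp": [36, -31, 0]},
    {"dp": [36, -31, 0]},
  ],
  grip=1,
  newtons=20,
)

```text
invalid input at $.plan[0]: expected keys dp, spin
```

>>> arm_command(
  plan=[
    {"dp": [36, -31, 0]},
    {"dp": [36, -31, 0]},
    {"dp": [36, -31, 0]},
    {"dp": [36, -31, 0]},
    {"dp": [36, -31, 0]},
  ],
)

```text
invalid input at $.plan[0]: expected keys dp, spin
```

>>> arm_command(
  plan=[
    {"dp": [36, -31, 0]},
    {"dp": [36, -31, 0]},
    {"dp": [0, 0, 0], "spin": 0.149},
    {"dp": [0, 0, 0], "spin": 0.149},
    {"dp": [0, 0, 0]},
  ],
)

```text
invalid input at $.plan[0]: expected keys dp, spin
```

>>> arm_command(
  plan=[
    {"dp": [36, -31, 0], "spin": 0},
    {"dp": [36, -31, 0], "spin": 0},
    {"dp": [36, -31, 0], "spin": 0},
    {"dp": [36, -31, 0], "spin": 0},
    {"dp": [36, -31, 0], "spin": 0},
  ],
  grip=1,
  newtons=20,
)

```text
clock: 1.3
position: [0.3575, -0.3529, 0.4049]
ee_rot: [0.978, 0.21, 0.0, 0.0]
ft_force: [1.0, -0.9, 0.4]
grip_width: 0.144
grasp_force: 0.0
```

>>> arm_command(
  plan=[
    {"dp": [36, -31, 0], "spin": 0},
    {"dp": [36, -31, 0], "spin": 0},
    {"dp": [36, -31, 0], "spin": 0},
    {"dp": [36, -31, 0], "spin": 0},
    {"dp": [36, -31, 0], "spin": 0},
  ],
)

```text
clock: 1.8
position: [0.458, -0.1376, 0.4051]
ee_rot: [0.978, 0.21, 0.0, 0.0]
ft_force: [0.1, -0.7, -0.2]
grip_width: -0.003
grasp_force: 0.0
```

>>> arm_command(
  plan=[
    {"dp": [36, -31, 0], "spin": 0},
    {"dp": [36, -31, 0], "spin": 0},
    {"dp": [0, 0, 0], "spin": 0.149},
    {"dp": [0, 0, 0], "spin": 0.149},
    {"dp": [0, 0, 0], "spin": 0},
  ],
)

```text
clock: 2.3
position: [0.4978, -0.0532, 0.4047]
ee_rot: [0.998, 0.061, 0.0, 0.0]
ft_force: [0.5, -0.0, -0.3]
grip_width: -0.004
grasp_force: 0.0
```

```bash
cat > h.py <<'E'
from workcell import manip, viewer, finder
import cv2, numpy as np
from scipy.spatial.transform import Rotation as Ro
K={"lock":121,"timer":84,"l1":42,"l2":6,"l3":-30,"l4":-66,"on":-118}
def cam():
    p=viewer.camera_params("wrist");o=manip.get_obs()
    T=np.eye(4);T[:3,:3]=Ro.from_quat(o["ee_rot"]).as_matrix();T[:3,3]=o["position"]
    f=192/np.tan(np.radians(p["vertical_fov"]/2))
    return T@np.array(p["T_tool_cam"]),f,p["cx"],p["cy"],o
def toworld(C,uv,z):
    W,f,cx,cy,_=C
    d=W[:3,:3]@np.array([(uv[0]-cx)/f,(uv[1]-cy)/f,1]);return W[:3,3]+d*(z-W[2,3])/d[2]
def topix(C,X):
    W,f,cx,cy,_=C
    c=W[:3,:3].T@(np.array(X)-W[:3,3]);return c[:2]/c[2]*f+[cx,cy]
E
python3 - <<'E'
from h import *
C=cam();im=viewer.camera("wrist");cv2.imwrite("pics/w_raw.png",im)
names={"on":"on_switch_top","l1":"level1_top","l2":"level2_top","l3":"level3_top","l4":"level4_top","timer":"timer_key_top","lock":"lock_key_top"}
for k,n in names.items():
    for r in finder.find_in("wrist",n)[:2]:
        P=np.array(r["position"]);u=topix(C,P);print(k,round(r["score"],2),P.round(4),u.round())
cv2.imwrite("pics/w1.png",cv2.resize(im,(768,576),interpolation=cv2.INTER_CUBIC))
E
```

```text
on 0.63 [ 0.5167 -0.129   0.0694] [331. 167.]
l1 0.83 [0.4989 0.0267 0.0683] [177. 165.]
l2 0.71 [ 0.5043 -0.0113  0.0697] [214. 165.]
l3 0.86 [ 0.5084 -0.0445  0.0664] [248. 164.]
l3 0.65 [ 0.5206 -0.2657  0.0883] [476. 183.]
l4 0.66 [ 0.5114 -0.075   0.065 ] [277. 165.]
timer 0.79 [0.4909 0.0685 0.0685] [135. 168.]
timer 0.6 [0.5343 0.1996 0.0384] [ 23. 108.]
```

View pics/w1.png

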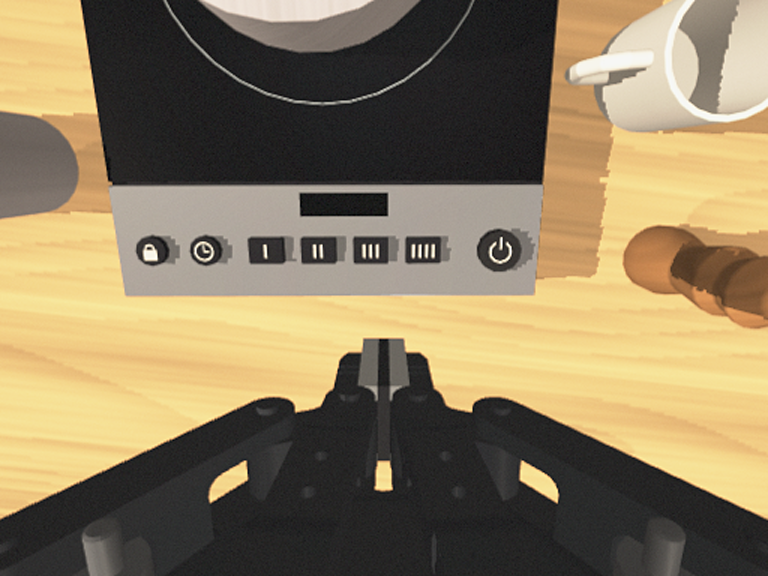

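The picture shows the panel clearly (768x576 scale): lock (152,250), timer (205,250), levels at 266/319/371/422, and on switch (498,250). The symbols match the row order in the task. The shut fingertips at (384,345) are narrower than a key. I'll fit the hob's pose to these pixels.

```bash
python3 - <<'E'
from h import *
C=cam()
px={"lock":152,"timer":205,"l1":266,"l2":319,"l3":371,"l4":422,"on":498}
ys=[];P=[]
for k,u in px.items():
    ys.append(K[k]/1e3);P.append(toworld(C,((u)/1.5-.17,250/1.5-.17),.070 if k=="on" else .066)[:2])
ys=np.array(ys);P=np.array(P);A=np.c_[np.ones(7),ys]
c,_,_,_=np.linalg.lstsq(A,P,rcond=None);print("scale",np.linalg.norm(c[1]),"yaw",np.arctan2(-c[1][0],c[1][1]),"res",(A@c-P).round(4).tolist())
R=Ro.from_quat(C[4]["ee_rot"]).as_matrix();print("tool",R.round(4).tolist(),C[4]["position"])
for k in("on","l2","lock"):
    X=c[0]+c[1]*K[k]/1e3;d=np.r_[X,0]-C[4]["position"];print(k,X.round(4),"tool mm",(R.T@np.r_[d[:2],0]*1e3).round(1))
E
```

```text
scale 0.9884380107736799 yaw 0.1268232982694568 res [[-0.0001, -0.0001], [-0.0, -0.0004], [0.0, -0.0001], [0.0, 0.0006], [0.0001, 0.0006], [0.0003, -0.0001], [-0.0003, -0.0005]]
tool [[0.9921, 0.1253, 0.0001], [0.1253, -0.9921, -0.0001], [0.0001, 0.0001, -1.0]] [ 0.49772907 -0.05364266  0.40475017]
on [ 0.5168 -0.1305] tool mm [ 9.3 78.7  0. ]
l2 [ 0.5013 -0.009 ] tool mm [  9.2 -43.9  -0. ]
lock [0.4869 0.1038] tool mm [   9.  -157.6   -0. ]
```

>>> arm_command(
  plan=[
    {"dp": [5, 40, 20], "spin": 0},
    {"dp": [4, 39, 30], "spin": 0},
    {"dp": [0, 0, 40], "spin": 0},
    {"dp": [0, 0, 40], "spin": 0},
    {"dp": [0, 0, 15], "spin": 0},
  ],
)

```text
clock: 3.2
position: [0.5152, -0.1309, 0.2562]
ee_rot: [0.998, 0.062, -0.002, -0.001]
ft_force: [-0.3, 0.4, -0.4]
grip_width: 0.001
grasp_force: 0.0
```

>>> arm_command(
  plan=[
    {"dp": [0, 0, 5], "spin": 0},
    {"dp": [0, 0, 0], "spin": 0},
  ],
)

```text
clock: 3.4
position: [0.517, -0.1306, 0.2555]
ee_rot: [0.998, 0.063, 0.0, 0.0]
ft_force: [0.5, -0.2, 0.4]
grip_width: -0.0
grasp_force: 0.0
```

```bash
python3 - <<'E'
from h import *
cv2.imwrite("pics/w2.png",viewer.camera("wrist"));cv2.imwrite("pics/s2.png",cv2.resize(viewer.camera("side")[130:300,130:350],None,fx=3,fy=3,interpolation=cv2.INTER_CUBIC))
E
```

```text
(no output)
```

View pics/w2.png

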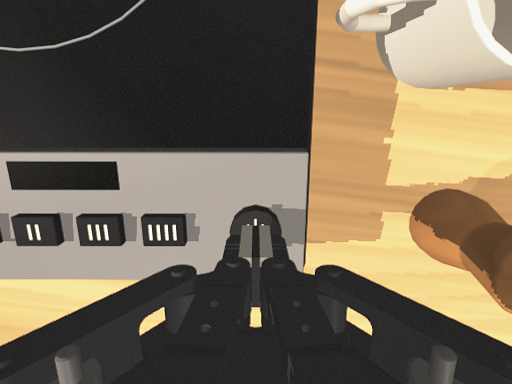

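The tips (255,225) are centred over the on switch, about 12 mm above it. I press down in small steps and watch the force.

>>> arm_command(
  plan=[
    {"dp": [0, 0, 5], "spin": 0},
    {"dp": [0, 0, 5], "spin": 0},
    {"dp": [0, 0, 2], "spin": 0},
    {"dp": [0, 0, 2], "spin": 0},
    {"dp": [0, 0, 0], "spin": 0},
  ],
)

```text
clock: 4.0
position: [0.5166, -0.1308, 0.2406]
ee_rot: [0.998, 0.062, 0.0, 0.0]
ft_force: [0.5, -0.6, 0.3]
grip_width: -0.002
grasp_force: 0.0
```

>>> arm_command(
  plan=[
    {"dp": [0, 0, 1], "spin": 0},
    {"dp": [0, 0, 1], "spin": 0},
    {"dp": [0, 0, 0], "spin": 0},
  ],
)

```text
clock: 4.3
position: [0.5166, -0.1307, 0.2387]
ee_rot: [0.998, 0.062, 0.0, 0.0]
ft_force: [1.1, -0.3, 1.3]
grip_width: 0.001
grasp_force: 0.5
```

>>> arm_command(
  plan=[
    {"dp": [0, 0, 1], "spin": 0},
    {"dp": [0, 0, 1], "spin": 0},
    {"dp": [0, 0, 0], "spin": 0},
  ],
)

```text
clock: 4.6
position: [0.5166, -0.1308, 0.2368]
ee_rot: [0.998, 0.062, 0.0, 0.0]
ft_force: [-2.0, 0.4, 4.1]
grip_width: -0.003
grasp_force: 2.3
```

>>> arm_command(
  plan=[
    {"dp": [0, 0, 1], "spin": 0},
    {"dp": [0, 0, 1], "spin": 0},
    {"dp": [0, 0, 0], "spin": 0},
  ],
)

```text
clock: 4.9
position: [0.5166, -0.1307, 0.2349]
ee_rot: [0.998, 0.062, 0.0, 0.0]
ft_force: [-2.1, 1.3, 7.9]
grip_width: 0.002
grasp_force: 3.6
```

>>> arm_command(
  plan=[
    {"dp": [0, 0, -5], "spin": 0},
    {"dp": [0, 0, -15], "spin": 0},
    {"dp": [0, -42, 0], "spin": 0},
    {"dp": [0, -42, 0], "spin": 0},
    {"dp": [0, -39, 0], "spin": 0},
  ],
)

```text
clock: 5.4
position: [0.5009, -0.0071, 0.2557]
ee_rot: [0.998, 0.062, 0.0, 0.0]
ft_force: [0.4, -0.0, -0.0]
grip_width: 0.002
grasp_force: 0.0
```

>>> arm_command(
  plan=[
    {"dp": [0, 0, 0], "spin": 0},
    {"dp": [0, 0, 0], "spin": 0},
  ],
)

```text
clock: 5.6
position: [0.5013, -0.008, 0.2554]
ee_rot: [0.998, 0.063, 0.0, 0.0]
ft_force: [1.0, -1.2, -0.4]
grip_width: 0.005
grasp_force: 0.0
```

```bash
python3 - <<'E'
from h import *
cv2.imwrite("pics/w3.png",viewer.camera("wrist"));print(manip.get_obs()["ft_force"])
E
```

```text
[ 0.53065559  0.20113761 -0.39780399]
```

View pics/w3.png

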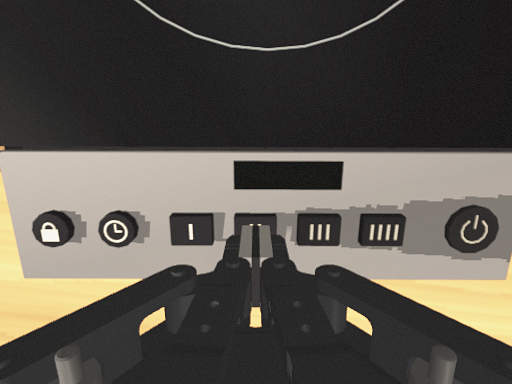

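The tips cover level key 2 (centre 255,228) and the neighbouring keys are clear on both sides. The on switch reached 7.9 N. That can only happen once it is in, since it takes a steady 3 N until then. I press level 2 now.

>>> arm_command(
  plan=[
    {"dp": [0, 0, 8], "spin": 0},
    {"dp": [0, 0, 6], "spin": 0},
    {"dp": [0, 0, 3], "spin": 0},
    {"dp": [0, 0, 1.5], "spin": 0},
    {"dp": [0, 0, 0], "spin": 0},
  ],
)

```text
clock: 6.15
position: [0.5012, -0.0094, 0.2361]
ee_rot: [0.998, 0.062, -0.0, 0.0]
ft_force: [-3.1, -2.9, 4.6]
grip_width: 0.001
grasp_force: 2.3
```

>>> arm_command(
  plan=[
    {"dp": [0, 0, 1], "spin": 0},
    {"dp": [0, 0, 0], "spin": 0},
  ],
)

```text
clock: 6.35
position: [0.5013, -0.0091, 0.2354]
ee_rot: [0.998, 0.062, -0.0, 0.0]
ft_force: [-2.9, -3.8, 5.5]
grip_width: -0.0
grasp_force: 2.7
```

5.5 N means about 4 mm of travel, so the key has worked. I lift and go to the lock key.

>>> arm_command(
  plan=[
    {"dp": [0, 0, -6], "spin": 0},
    {"dp": [0, 0, -14], "spin": 0},
    {"dp": [0, -40, 0], "spin": 0},
    {"dp": [0, -40, 0], "spin": 0},
    {"dp": [0, -34, 0], "spin": 0},
  ],
)

```text
clock: 6.85
position: [0.4867, 0.1068, 0.2565]
ee_rot: [0.998, 0.063, 0.001, -0.0]
ft_force: [0.3, 0.4, 1.1]
grip_width: 0.004
grasp_force: 0.0
```

>>> arm_command(
  plan=[
    {"dp": [0, 0, 0], "spin": 0},
    {"dp": [0, 0, 0], "spin": 0},
  ],
)

```text
clock: 7.05
position: [0.487, 0.1054, 0.256]
ee_rot: [0.998, 0.063, 0.0, -0.0]
ft_force: [-0.3, -0.9, 0.2]
grip_width: 0.0
grasp_force: 0.0
```

```bash
python3 - <<'E'
from h import *
cv2.imwrite("pics/w4.png",viewer.camera("wrist"))
E
```

```text
(no output)
```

View pics/w4.png

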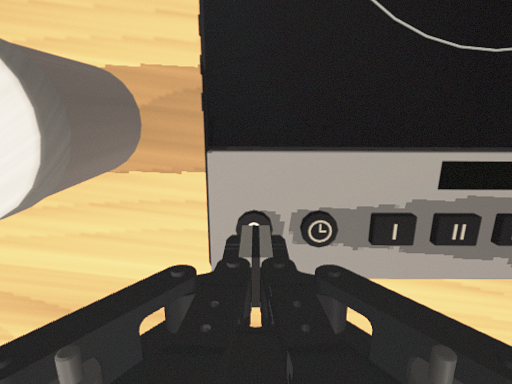

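The tips (255,228) are on the lock key and the timer key (319,229) is clear. The tea tin is well to the left.

>>> arm_command(
  plan=[
    {"dp": [0, 0, 8], "spin": 0},
    {"dp": [0, 0, 6], "spin": 0},
    {"dp": [0, 0, 3], "spin": 0},
    {"dp": [0, 0, 2], "spin": 0},
    {"dp": [0, 0, 0], "spin": 0},
  ],
)

```text
clock: 7.6
position: [0.4871, 0.1037, 0.236]
ee_rot: [0.998, 0.062, -0.0, 0.0]
ft_force: [-2.3, -3.6, 4.4]
grip_width: -0.002
grasp_force: 2.4
```

>>> arm_command(
  plan=[
    {"dp": [0, 0, 1], "spin": 0},
    {"dp": [0, 0, 0], "spin": 0},
  ],
)

```text
clock: 7.8
position: [0.4871, 0.104, 0.2354]
ee_rot: [0.998, 0.062, 0.0, 0.0]
ft_force: [-1.3, -3.7, 5.1]
grip_width: -0.003
grasp_force: 2.7
```

5.1 N, so the lock key is pressed. I lift clear and check.

>>> arm_command(
  plan=[
    {"dp": [0, 0, -6], "spin": 0},
    {"dp": [0, 0, -30], "spin": 0},
    {"dp": [0, 0, -45], "spin": 0},
    {"dp": [0, 50, -45], "spin": 0},
    {"dp": [0, 50, -40], "spin": 0},
  ],
)

```text
clock: 8.3
position: [0.4963, 0.0296, 0.3833]
ee_rot: [0.998, 0.064, 0.001, -0.0]
ft_force: [0.1, 0.5, -0.7]
grip_width: 0.003
grasp_force: 0.0
```

>>> arm_command(
  plan=[
    {"dp": [0, 0, 0], "spin": 0},
    {"dp": [0, 0, 0], "spin": 0},
    {"dp": [0, 0, 0], "spin": 0},
  ],
)

```text
clock: 8.6
position: [0.4962, 0.03, 0.3803]
ee_rot: [0.998, 0.063, -0.0, -0.0]
ft_force: [-0.1, 0.0, -0.0]
grip_width: -0.002
grasp_force: 0.0
```

```bash
python3 - <<'E'
from h import *
C=cam();im=viewer.camera("wrist");u=topix(C,[.502,-.01,.066])
print(u,C[4]["position"])
y=int(u[1]);cv2.imwrite("pics/w5.png",cv2.resize(im[max(0,y-50):y+50,60:460],None,fx=2,fy=2,interpolation=cv2.INTER_CUBIC))
E
```

```text
[297.13667484 179.34367807] [0.49618247 0.02995071 0.38028036]
```

View pics/w5.png

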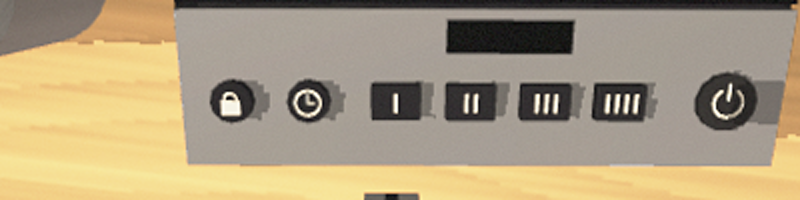

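The panel looks normal, but the shadow by the on switch is ambiguous, so I return to the first viewing pose for a direct before/after comparison.

>>> arm_command(
  plan=[
    {"dp": [-4, 42, -12], "spin": 0},
    {"dp": [-4, 42, -12], "spin": 0},
    {"dp": [0, 0, 0], "spin": 0},
    {"dp": [0, 0, 0], "spin": 0},
    {"dp": [0, 0, 0], "spin": 0},
  ],
)

```text
clock: 9.15
position: [0.499, -0.0538, 0.4042]
ee_rot: [0.998, 0.064, -0.001, -0.0]
ft_force: [0.5, -0.4, 0.3]
grip_width: 0.004
grasp_force: 0.0
```

```bash
python3 - <<'E'
from h import *
im=viewer.camera("wrist");cv2.imwrite("pics/w6_raw.png",im);a=cv2.imread("pics/w_raw.png")
cr=lambda i:cv2.resize(i[140:195,255:380],None,fx=5,fy=5,interpolation=cv2.INTER_CUBIC)
cv2.imwrite("pics/w6.png",np.vstack([cr(a),cr(im)]));print(manip.get_obs()["position"])
E
```

```text
[ 0.49899859 -0.05373719  0.40425724]
```

View pics/w6.png

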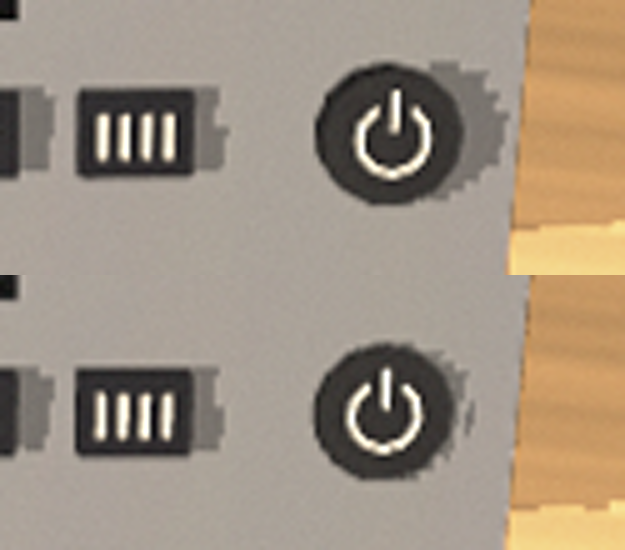

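The switch's shadow is now much shorter (it reaches x≈470, before it was ≈505) and level 4's has not changed. The on switch is in and the hob hasn't moved.

```bash
python3 -c "
from workcell import manip
print(manip.hand_in())"
```

```text
the job is handed in; nothing more can be done
None
```

I pressed the on switch in (it stays in), then tapped level 2 and the lock key, saw no shift of the hob in the last picture, and handed the job in at about 9 s; no verdict came back.

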